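# Set the pipe-length gauge to its marked stop

### The job

Set the pipe-length gauge: with the fingertips press down the ribbed thumb pad in the middle of its slide to free the brake, and keeping the pad down all the way, never forcing the slide against the brake, push it along the rail until it butts fully against the marked stop, the one with the mushroom-headed peg on top. Then let go and draw clear, so that the pad springs up and the brake grips again with the slide still against that stop. Pick nothing up, and leave the torch, jar, pipe slice and mallet where they are.

Things in the scene. Friction and masses are not known exactly. Their poses are not given: they have to be found in the camera images.
- rail: The gauge's fixed aluminium rail, 520 mm long along its own y axis, 44 mm wide, top 24 mm above the trolley top, with a tick scale. Origin: middle of its underside. It lies roughly crosswise before the robot, at a yaw up to 0.3 rad.
- slide_pad (a point): Centre of the top of the slide's thumb pad when up, 48 mm above the trolley top; moves with the slide but does not sink with the pad; axes as the rail's. Pad: dark ribbed rubber, 50 mm along the rail, 46 mm wide, between the slide's two end blocks (52 mm apart, tops 14 mm above the pad), open at the sides. A fingertip pressing the pad drags the slide by friction or pushes an end block from inside.
- slide (a joint): Position along the rail (m) of the grey slide, 80 mm long and 68 mm wide with a 14 mm thick cross block at each end, tops 62 mm above the trolley top: 0 at the middle of the rail, growing to the rail's +y. Pad up: a friction brake holds it against 10 N or more. Pad down: it slides with 1 to 2 N and stays where it is left.
- pad (a joint): How far the thumb pad is pressed down (m): about 0 when up (brake on), brake off from about 1 mm, bottoms at 0.004. A spring resists: about 10 N at the start, 13 N at the bottom; it returns up by itself when let go.
- marked_stop: Steel block clamped on the rail near either end, 30 mm along the rail, 64 mm wide, top 60 mm above the trolley top, with a mushroom-headed peg on its middle (head 26 mm across, its top 80 mm above the trolley top). Origin at trolley-top level under its middle; y axis along the rail. The slide butts against it when their centres are 55 mm apart (40 + 15).
- plain_stop: The other stop at the opposite end of the rail: the same steel block without a peg, only two flat screw heads. Not wanted. Same origin and axes.
- torch: Bystander: compact black torch standing on its 38 mm wide base, 98 mm tall, beyond the rail. Origin: centre of its base.
- jar: Bystander: closed glass jar of washers, 68 mm across, 84 mm tall, beyond the rail. Origin: centre of its base.
- pipe_slice: Bystander: silver ring-shaped pipe slice lying flat, 68 mm across, 28 mm high, beyond the rail. Origin: centre of its underside.
- mallet: Bystander: grey rubber mallet lying flat between robot and rail, to the robot's left; head 60 mm across and 100 mm long, handle 25 mm thick reaching 260 mm along its -x axis. Origin on the trolley top under the head.

How it is judged:
By the outcome, as a careful person would: the job done as asked, in the order asked, and still so for the second after the job is handed in, with the robot touching nothing.
It also fails if it takes over 38 s, if anything falls off the work surface, if the arm or the gripper's body presses on something with over 40 N, if the wrist force passes 120 N, or if a joint passes its speed limit or range.

### The arm

A 6-joint arm with a two-finger parallel gripper is mounted at the origin on the work surface. World frame = base frame: x ahead of the robot, y to its left, z up, the work surface at z = 0. Lengths are in m, angles in rad, forces in N, time in s.
With the tool pointing down it reaches from about 0.225 to 0.875 m from the base axis. Payload 3.4 kg.
Tool frame: the origin (TCP) lies on the centre line of the jaws, within the pads' length; the fingertips stand 17 mm ahead of it and the grasp point (between the pads) lies 2 mm behind it (nose_length is the distance from the TCP to the fingertips, in m); z points along the fingers, y is the line along which they close (so a half turn about z gives the same grasp; the last joint's range is limited). The gripper opens to 85 mm and grips with 20 to 120 N. Pads are 22 mm wide; open, the fingers measure 114 mm over their backs; the gripper's body (76 mm by 85 mm) begins 54 mm behind the grasp point. The pads swing forward as they close: fully open they stand 13 mm farther back than shut.
Start: joints at [-0.121, 0.276, 1.505, -0, 1.361, -0.121], TCP at [0.575, -0, 0.248] pointing down, gripper open.
Joint ranges: [-2.89, 2.89], [-0.75, 2.08], [0.22, 2.7], [-1.18, 4.32], [0.11, 2.71], [-2.7, 2.7]. Speed limits (rad/s): [2.57, 2.57, 3.14, 3.14, 3.14, 3.14].

### API

Orientations are given as a unit quaternion [w, x, y, z].
In Python, from rig import get_state, get_image, sign_off, find_in, place_of, nose_length gives the robot as it stands.
- The arm moves only by the tool apply_moves, never from a script. Its argument "deltas" is one flat list of numbers, 5 for each row, row after row: the finger opening in mm, from 0 to 85.4, then the shift along the tool's x, y, z in mm, then the turn about the tool's z in degrees. A call has 1 to 12 rows; each row is the pose to reach, as a shift and turn from the pose commanded when the call began, along the tool's axes at that moment; what a row does not reach only later rows make up. A row lasts 1/12 s, in which the tool goes at most 41.7 mm and 7.16 degrees, less where a joint would pass 70% of its speed; a pose out of reach is approached as far as the arm can. A call with a gripper value outside its range is refused whole. The fingers move at their own pace and stop on an object; "squeeze" is the grip in N (left out, the last holds). Time passes only in rows, so rows that repeat a pose let the fingers close. It gives the time, the measured TCP pose, the force, the opening and the grip force at its end, in the units of the state.
- get_state(): the state, without advancing time (a new reading comes with each control period).
- get_image(name): name is "scene" or "side" or "wrist"; returns a dict with "frame" (400x640x3 uint8, red, green, blue), "K" (3x3 intrinsics, pixels), "k1" (the pictures are not rectified: a ray, as slopes to the right and down, at radius r is drawn at 1 + k1 r^2 times it, then the intrinsics apply), "position" and "orientation" of the camera in the world. Camera axes: x right, y down, z forward; pixel columns grow to the right and rows downward; lengths in m; the calibration is good to about 2 mm. A picture is of the moment at which its call begins. There is no depth.
- sign_off(): hands the job in; it is judged then, once.
Trained networks look in a picture, given as the dict that the camera call returned (one of the last four; its "shot" number tells which), for a name from the list of things; names that differ only in an ending like _2 or _b are one class to them, and where a whole thing is asked for, a point or a joint stands for the part that bears it (a point fixed in the world has none). Each returns a list of dicts, best first, with "score" (0 to 1); they miss things now and then, are a little off and sometimes report something else, mostly with a low value. They report only what shows in the picture. A call takes as long as a camera call.
- find_in(query, picture): "point" ([column, row] in pixels, amid what is visible of it).
- place_of(query, picture): "point" ([column, row] in pixels: a listed point, or the origin of a listed thing).
The state is a dict: "clock": time; "qpos": joint angles; "qd": joint speeds; "effort": joint torques, N m; "position": TCP position; "ee_rot": TCP orientation; "contact_force": force on the tool from outside, world axes, zero at the start; "moment": the same for the moment, N m; "width": finger opening in m; "gripper_force": force on a finger pad.
Only numpy, scipy, OpenCV 4.12 (cv2) and the standard library are available. Lean on these libraries where they do the work, as an engineer would, in place of code of your own. Each camera call takes 0.05 s, during which the arm holds its last target. There are 200 camera calls.

## Working session

There is one attempt and no reset: what is moved stays moved. The work goes in short steps, Python scripts to look and compute and a tool call to move; the robot and the scene stay as the last step left them, time stands still between calls to the robot, and variables do not carry over. Pictures are saved under pics/ and viewed, at most 10 in all, crops included, and the job is handed in when it is done.

Besides the shell and the picture viewer there is one more tool, called after "Request:" as name(argument=value, ...) on one line, values as JSON. apply_moves: Moves the arm, as the interface text tells. Its arguments: {"type":"object","properties":{"deltas":{"type":"array"},"squeeze":{"type":"number"}},"required":["deltas"]}

```bash
mkdir -p pics; cat > h.py <<'E'
import numpy as np, cv2
from scipy.spatial.transform import Rotation as R
from rig import *
def rot(q): return R.from_quat([q[1],q[2],q[3],q[0]]).as_matrix()
def ray(im,p):
    K=np.array(im["K"]); d=np.array([im["k1"],0,0,0.])
    u=cv2.undistortPoints(np.array([[p]],float),K,d)[0,0]
    return np.array(im["position"]),rot(im["orientation"])@np.array([u[0],u[1],1])
def at(im,p,z):
    o,v=ray(im,p); return o+v*(z-o[2])/v[2]
E
python3 - <<'E'
from h import *
s=get_state(); print(s, nose_length)
Z=dict(rail=0,slide_pad=.048,marked_stop=0,plain_stop=0,mallet=0,torch=0,jar=0,pipe_slice=0)
for n in ("scene","side"):
    im=get_image(n); cv2.imwrite(f"pics/{n}0.png",im["frame"][:,:,::-1])
    print(n,np.round(im["position"],3))
    for q,z in Z.items():
        for r in place_of(q,im)[:2]:
            print(q,np.round(r["point"],1),round(r["score"],2),np.round(at(im,r["point"],z),4))
E
```

```text
{'clock': 0.0, 'qpos': array([-1.21010378e-01,  2.76585978e-01,  1.50615437e+00,  1.29521269e-05,
        1.36072995e+00, -1.20998513e-01]), 'qd': array([-0.00059679, -0.00039293, -0.00142549,  0.00150134, -0.00056131,
       -0.00210454]), 'effort': array([ 6.20495921e-04, -4.16768074e+01, -2.45808578e+01, -1.52056768e-04,
        1.11346930e-02,  1.69860516e-05]), 'position': array([5.74481030e-01, 5.61872926e-05, 2.47436386e-01]), 'ee_rot': array([-7.43032184e-04,  7.07111623e-01,  7.07101316e-01, -5.73876657e-04]), 'contact_force': array([-0.51474344, -0.40203571,  0.16150542]), 'moment': array([-0.01708451,  0.03473869,  0.04940851]), 'gripper_force': 0.0, 'width': 0.08518548362425447} 0.017
scene [ 1.119 -0.019  0.992]
rail [289.4 223.3] 0.75 [0.519  0.0047 0.    ]
rail [353.2 286.5] 0.61 [0.7316 0.1384 0.    ]
slide_pad [302.4 209.9] 0.81 [0.5124 0.0437 0.048 ]
marked_stop [346.6 217.8] 0.94 [0.5287 0.1645 0.    ]
plain_stop [228.  224.4] 0.63 [ 0.4933 -0.1636  0.    ]
mallet [394.  148.2] 0.59 [0.303  0.3651 0.    ]
mallet [229.6 225. ] 0.29 [ 0.496  -0.1593  0.    ]
torch [212.7 306.3] 0.84 [ 0.7236 -0.2147  0.    ]
jar [354.8 288.7] 0.9 [0.7381 0.1411 0.    ]
jar [396.2 147. ] 0.61 [0.2994 0.3733 0.    ]
pipe_slice [287.  293.8] 0.91 [ 0.722  -0.0291  0.    ]
side [0.14  0.799 0.851]
rail [330.7 191.7] 0.89 [0.5174 0.0146 0.    ]
slide_pad [326.2 184.4] 0.71 [0.5191 0.04   0.048 ]
marked_stop [299.9 223. ] 0.74 [0.5348 0.1542 0.    ]
plain_stop [359.2 159.3] 0.95 [ 0.5054 -0.1483  0.    ]
mallet [347.5 331.7] 0.91 [0.2957 0.3712 0.    ]
torch [303.7 130.4] 0.68 [ 0.7206 -0.1939 -0.    ]
jar [243.2 197.2] 0.74 [0.7165 0.1464 0.    ]
pipe_slice [278.3 160.4] 0.75 [ 0.7138 -0.0296 -0.    ]
```

View pics/scene0.png

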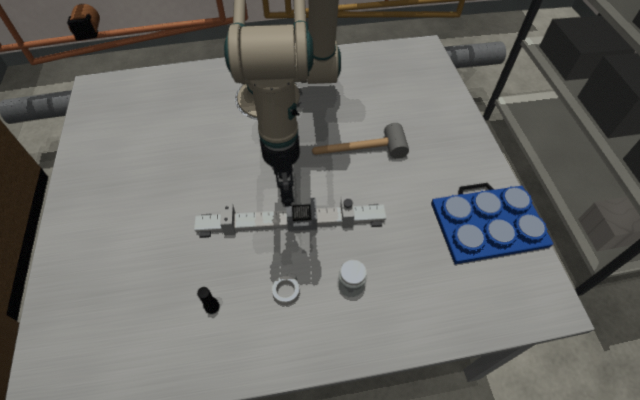

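View pics/side0.png

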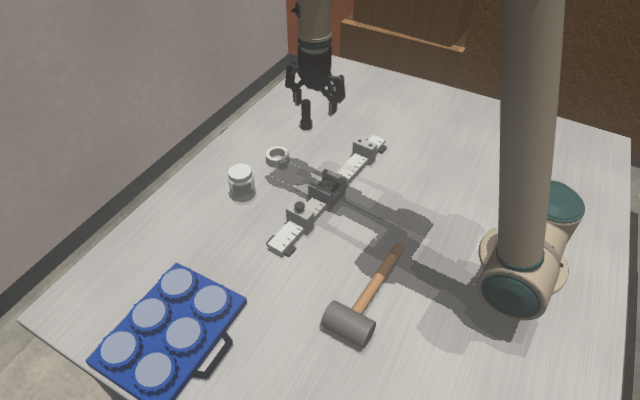

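The marked stop, with its mushroom peg, is on the robot's left (+y): scene (347,205), side (299,207). The slide sits between at scene (302,213), the plain stop on the right at scene (228,218). Next I'll refine with the wrist camera.

```bash
python3 - <<'E'
from h import *
im=get_image("wrist"); cv2.imwrite("pics/w0.png",im["frame"][:,:,::-1])
print(np.round(im["position"],3))
for q,z in dict(rail=0,slide_pad=.048,marked_stop=0,plain_stop=0).items():
    for r in place_of(q,im)[:2]:
        print(q,np.round(r["point"],1),round(r["score"],2),np.round(at(im,r["point"],z),4))
E
```

```text
[0.574 0.072 0.374]
rail [271.5 158.4] 0.84 [0.5142 0.0056 0.    ]
rail [424.  311.7] 0.22 [ 0.7219 -0.2163  0.    ]
slide_pad [262.5 133.9] 0.95 [0.5137 0.0398 0.048 ]
marked_stop [279.4  16. ] 0.56 [0.5291 0.1635 0.    ]
marked_stop [455.5  47.3] 0.3 [0.7262 0.1327 0.    ]
plain_stop [261.7 278.1] 0.65 [ 0.4928 -0.1598  0.    ]
plain_stop [434.2 188.4] 0.41 [ 0.7166 -0.0325  0.    ]
```

View pics/w0.png

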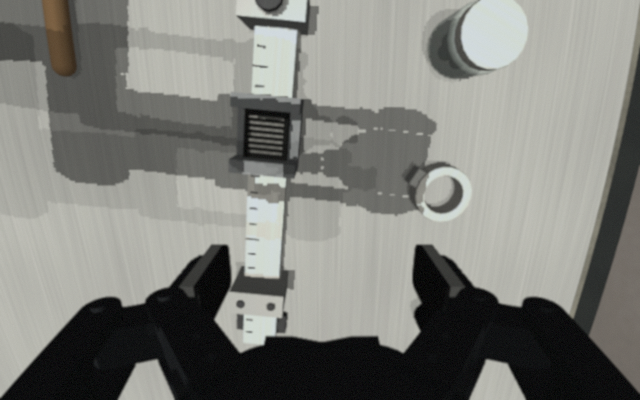

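The wrist view confirms it: pad at (267,133), marked stop with peg at the top (270,5), plain stop with two screws at (260,300). Pad is at about (0.5145, 0.041) and rail yaw is about -0.11. I'll close the fingers, turn 6.3° and hover above the pad.

Request:
apply_moves(deltas=[0,10,-12,20,3,0,20,-24,50,6.3,0,32,-40,80,6.3,0,46,-60,110,6.3,0,46,-60,140,6.3,0,46,-60,140,6.3,0,46,-60,140,6.3,0,46,-60,140,6.3,0,46,-60,140,6.3,0,46,-60,140,6.3,0,46,-60,140,6.3], squeeze=20)

```text
clock: 2.07
position: [0.5164, 0.0457, 0.1097]
ee_rot: [0.001, 0.745, 0.667, 0.001]
contact_force: [0.3, -0.1, 0.3]
width: -0.0001
gripper_force: 0.0
```

```bash
python3 - <<'E'
from h import *
s=get_state(); print(s["position"],s["width"],s["contact_force"]);print(rot(s["ee_rot"]).round(3))
for n in ("wrist","scene","side"):
    im=get_image(n); cv2.imwrite(f"pics/{n}1.png",im["frame"][:,:,::-1])
    for q,z in dict(rail=0,slide_pad=.048,marked_stop=0,plain_stop=0).items():
        for r in place_of(q,im)[:1]:
            print(n,q,np.round(r["point"],1),round(r["score"],2),np.round(at(im,r["point"],z),4))
E
```

```text
[0.5163949  0.04565488 0.10971868] -0.00013814228372162403 [ 0.27326105 -0.11976822  0.28011246]
[[ 0.11   0.994  0.003]
 [ 0.994 -0.11  -0.   ]
 [ 0.     0.003 -1.   ]]
wrist rail [324.  239.8] 0.59 [0.5143 0.0078 0.    ]
wrist slide_pad [323.  225.4] 0.78 [0.5166 0.0403 0.048 ]
wrist marked_stop [320.   32.8] 0.87 [0.5286 0.1634 0.    ]
scene rail [287.6 219.7] 0.96 [ 0.5065  0.0013 -0.    ]
scene slide_pad [303.8 208.5] 0.75 [0.5086 0.0481 0.048 ]
scene marked_stop [344.7 217.9] 0.93 [0.5281 0.1592 0.    ]
scene plain_stop [229.2 223.7] 0.88 [ 0.4916 -0.1602  0.    ]
side rail [331.6 194.9] 0.93 [0.5096 0.0245 0.    ]
side slide_pad [323.7 186.1] 0.61 [0.5218 0.0488 0.048 ]
side marked_stop [300.3 225.5] 0.78 [0.5296 0.1611 0.    ]
side plain_stop [360.5 158.3] 0.64 [ 0.5039 -0.1543  0.    ]
```

View pics/wrist1.png

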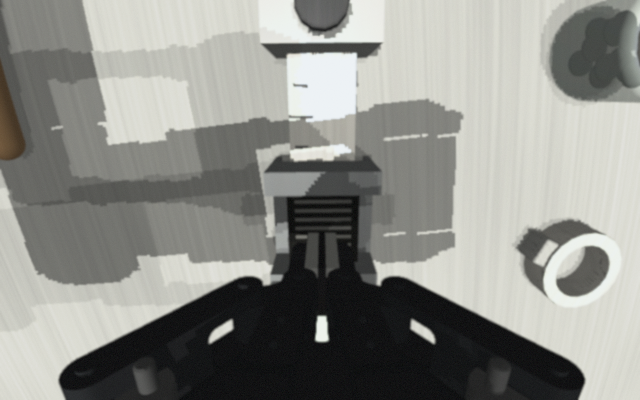

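Fingers are aligned over the pad; the slide's +y block top spans rows 172–195 and the stop's near top edge is at row ~43. I'll use those edges to measure the gap.

```bash
python3 - <<'E'
from h import *
im=get_image("wrist"); u=np.array([.11,.994,0]); n=np.array([.994,-.11,0]); t=get_state()["position"]
print(np.round(im["position"],3))
for name,p,z in (("blk far",(321,172),.062),("blk near",(321,195),.062),("stop top edge",(321,43),.06),("stop base edge",(321,54),.024),("peg",(321,8),.08),("padL",(288,215),.048),("padR",(358,215),.048),("blkL",(266,183),.062),("blkR",(381,183),.062)):
    P=at(im,p,z); print(name,P.round(4),"along",((P-t)@u*1e3).round(1),"across",((P-t)@n*1e3).round(1))
E
```

```text
[0.522 0.117 0.234]
blk far [0.5181 0.0793 0.062 ] along 33.4 across -0.6
blk near [0.5165 0.0658 0.062 ] along 19.8 across -0.7
stop top edge [0.5256 0.1466 0.06  ] along 101.2 across -0.6
stop base edge [0.5256 0.1463 0.024 ] along 100.9 across -0.6
peg [0.5269 0.1579 0.08  ] along 112.6 across -0.5
padL [0.4937 0.0507 0.048 ] along 2.4 across -21.7
padR [0.538  0.0458 0.048 ] along 2.3 across 22.9
blkL [0.4861 0.0764 0.062 ] along 27.0 across -32.1
blkR [0.5514 0.0691 0.062 ] along 27.0 across 33.6
```

Consistent: block 13.6 mm thick, 66 mm wide, slide centre 6 mm behind the fingers, gap to the stop 67.7 mm. Pressing down now.

Request:
apply_moves(deltas=[0,0,0,20,0,0,0,0,38,0,0,0,0,43,0,0,0,0,45,0,0,0,0,47,0,0,0,0,48,0,0,0,0,48,0,0,0,0,48,0])

```text
clock: 3.53
position: [0.514, 0.0461, 0.0618]
ee_rot: [-0.001, 0.745, 0.667, -0.001]
contact_force: [-4.3, 0.2, 12.3]
width: 0.0
gripper_force: 6.0
```

Request:
apply_moves(deltas=[0,0,0,1,0,0,0,0,1.5,0,0,0,0,1.5,0])

```text
clock: 3.78
position: [0.514, 0.0461, 0.0609]
ee_rot: [-0.0, 0.745, 0.667, -0.001]
contact_force: [-6.0, 0.9, 14.8]
width: 0.0001
gripper_force: 7.6
```

The pad is down at 14.8 N. Now sliding along the rail.

Request:
apply_moves(deltas=[0,1,0,0,0,0,3,0,0,0,0,6,0,0,0,0,9,0,0,0,0,12,0,0,0,0,15,0,0,0,0,18,0,0,0,0,20,0,0,0,0,20,0,0,0])

```text
clock: 4.53
position: [0.5161, 0.0664, 0.0609]
ee_rot: [-0.001, 0.745, 0.667, -0.001]
contact_force: [-6.1, 0.8, 15.0]
width: -0.0001
gripper_force: 7.6
```

```bash
python3 - <<'E'
from h import *
im=get_image("wrist"); cv2.imwrite("pics/w2.png",im["frame"][:,:,::-1])
E
```

```text
(no output)
```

View pics/w2.png

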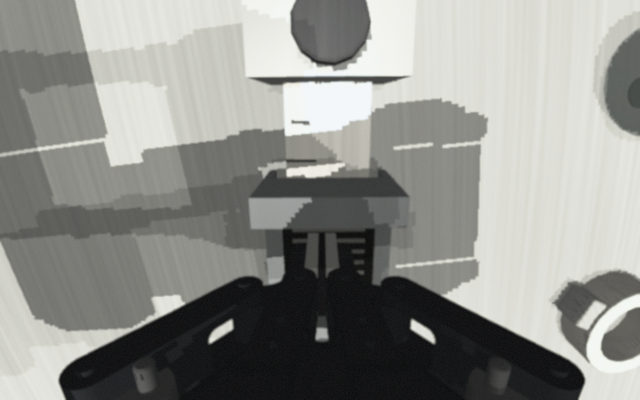

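The slide's top front edge is at row ~197 and the stop's edge at row ~76. Let me compute the remaining gap.

```bash
cat >> h.py <<'E'
def along(im,rows,c=329):
    u=np.array([.11,.994,0]); t=get_state()["position"]
    return [round(float((at(im,(c,r),z)-t)@u*1e3),1) for r,z in rows]
E
python3 - <<'E'
from h import *
im=get_image("wrist")
print(along(im,[(197,.062),(230,.062),(76,.06)]))
E
```

```text
[33.2, 18.3, 81.2]
```

The slide moves with the fingers and the gap is 48 mm. Continuing.

Request:
apply_moves(deltas=[0,2,0,0,0,0,5,0,0,0,0,9,0,0,0,0,13,0,0,0,0,17,0,0,0,0,21,0,0,0,0,25,0,0,0,0,29,0,0,0,0,33,0,0,0,0,36,0,0,0,0,39,0,0,0,0,41,0,0,0])

```text
clock: 5.63
position: [0.5203, 0.1068, 0.0609]
ee_rot: [-0.001, 0.745, 0.667, -0.001]
contact_force: [-6.8, -0.8, 15.8]
width: 0.0
gripper_force: 7.7
```

Request:
apply_moves(deltas=[0,1,0,0,0,0,2,0,0,0,0,3,0,0,0,0,4,0,0,0,0,5,0,0,0,0,6,0,0,0,0,7,0,0,0,0,8,0,0,0,0,9,0,0,0,0,9,0,0,0])

```text
clock: 6.47
position: [0.5211, 0.1147, 0.0609]
ee_rot: [-0.0, 0.744, 0.668, -0.002]
contact_force: [-6.6, -3.1, 14.6]
width: 0.0002
gripper_force: 7.8
```

```bash
python3 - <<'E'
from h import *
im=get_image("wrist"); cv2.imwrite("pics/w3.png",im["frame"][:,:,::-1])
print(get_state()["position"])
E
```

```text
[0.52109455 0.11463804 0.06088435]
```

View pics/w3.png

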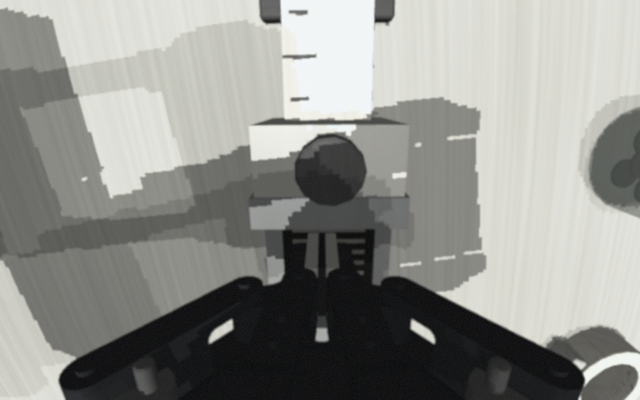

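The slide's front edge meets the stop's edge at row 197 with no rail visible between them, and the along-rail reaction is rising. I'll nudge a little more to be sure it's seated.

Request:
apply_moves(deltas=[0,1,0,0,0,0,2,0,0,0,0,3,0,0,0,0,3,0,0,0])

```text
clock: 6.85
position: [0.5216, 0.1159, 0.0608]
ee_rot: [0.001, 0.744, 0.668, -0.003]
contact_force: [-5.4, -9.3, 15.2]
width: -0.0002
gripper_force: 7.6
```

The stop reacts with 9 N, so the slide is fully butted. I'll ease off most of the side load while still pressing lightly forward, then lift straight up.

Request:
apply_moves(deltas=[0,-1,0,0,0,0,-1.5,0,0,0,0,-1.5,0,-2,0,0,-1.5,0,-5,0,0,-1.5,0,-10,0,0,-1.5,0,-25,0,0,-1.5,0,-50,0,0,-1.5,0,-80,0,0,-1.5,0,-115,0,0,-1.5,0,-130,0,0,-1.5,0,-130,0])

```text
clock: 7.77
position: [0.5259, 0.1175, 0.1936]
ee_rot: [0.003, 0.745, 0.667, 0.004]
contact_force: [1.9, -0.5, -0.1]
width: -0.0001
gripper_force: 0.0
```

```bash
python3 - <<'E'
from h import *
im=get_image("wrist"); cv2.imwrite("pics/w4.png",im["frame"][:,:,::-1])
s=get_state();print(s["position"],s["contact_force"])
p=place_of("slide_pad",im)[:1];m=place_of("marked_stop",im)[:1];print(p,m)
P=at(im,p[0]["point"],.048);M=at(im,m[0]["point"],0);print(P,M,np.linalg.norm((P-M)[:2]))
E
```

```text
[0.52441688 0.11738291 0.19123189] [-0.40350263  0.34078375 -0.23181409]
[{'point': [315.5, 194.2], 'score': 0.66}] [{'point': [316.6, 129.9], 'score': 0.8}]
[0.52061728 0.10916481 0.048     ] [0.52757661 0.1623478  0.        ] 0.053636394221191784
```

View pics/w4.png

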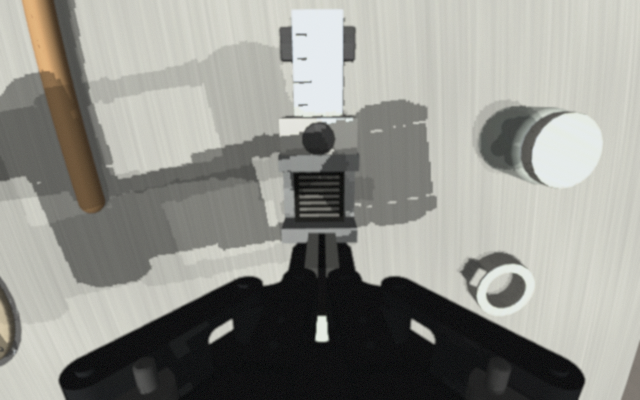

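The slide is flush against the mushroom-peg stop: the contact line is at row ~155, and the centres measure about 54 mm apart where 55 is expected. The pad is free, the tool is clear, and the bystanders haven't been touched.

```bash
python3 -c "
from rig import sign_off
print(sign_off())"
```

```text
the job is handed in; nothing more can be done
None
```

I pressed the thumb pad down, pushed the slide fully against the mushroom-peg stop, then let go and drew the arm clear; I handed the job in at about 8 s, with the slide still against the stop in the last picture.

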